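Check off a shaft kit in assembly order

TASK

Check off the shaft kit in assembly order: with the fingertips, lightly press down the yellow plunger on the tray that holds the dark bushing, then the one on the bearing's tray, then the one on the big bolt's tray, each until it is all the way down, where it stays by itself. Leave the plunger on the oil bottle's tray up. Do not pick up, shift or knock over any of the parts or the things lying around.

Things in the scene. Friction and masses are not known exactly. Their poses are not given: they have to be found in the camera images.
- station_bushing: aluminium tray, 170 x 80 x 4 mm, fixed to the bench, holding the dark bushing and its check-off plunger. Origin: centre of its underside, on the bench; z up; its -x end is the end toward the robot. A grey housing 56 x 56 mm, top 36 mm above the bench, stands with its centre at x = -45 mm; the dark bushing stands loose at about x = +45 mm. All four trays look alike.
- check_bushing_top (a point): centre of the top of the yellow plunger cap (34 mm diameter, 10 mm thick, flat) on the tray of the dark bushing; 66 mm above the bench when up, 54 mm when down and let go. It moves with the plunger, and under the finger the cap also springs in by about 1.5 N/mm (at most 10 mm) and comes back when let go.
- check_bushing (a joint): plunger on the tray of the dark bushing: travel straight down, 0 = up, 0.012 m = fully down on its stop. A push of 3 N on the cap (2 mm of springing in) starts it, and it stays where it is left; at its stop only the sprung cap still gives way. It counts as down above 0.008.
- station_bearing: aluminium tray, 170 x 80 x 4 mm, fixed to the bench, holding the bearing and its check-off plunger. Origin: centre of its underside, on the bench; z up; its -x end is the end toward the robot. A grey housing 56 x 56 mm, top 36 mm above the bench, stands with its centre at x = -45 mm; the bearing stands loose at about x = +45 mm. All four trays look alike.
- check_bearing_top (a point): centre of the top of the yellow plunger cap (34 mm diameter, 10 mm thick, flat) on the tray of the bearing; 66 mm above the bench when up, 54 mm when down and let go. It moves with the plunger, and under the finger the cap also springs in by about 1.5 N/mm (at most 10 mm) and comes back when let go.
- check_bearing (a joint): plunger on the tray of the bearing: travel straight down, 0 = up, 0.012 m = fully down on its stop. A push of 3 N on the cap (2 mm of springing in) starts it, and it stays where it is left; at its stop only the sprung cap still gives way. It counts as down above 0.008.
- station_bolt: aluminium tray, 170 x 80 x 4 mm, fixed to the bench, holding the big bolt and its check-off plunger. Origin: centre of its underside, on the bench; z up; its -x end is the end toward the robot. A grey housing 56 x 56 mm, top 36 mm above the bench, stands with its centre at x = -45 mm; the big bolt stands loose at about x = +45 mm. All four trays look alike.
- check_bolt_top (a point): centre of the top of the yellow plunger cap (34 mm diameter, 10 mm thick, flat) on the tray of the big bolt; 66 mm above the bench when up, 54 mm when down and let go. It moves with the plunger, and under the finger the cap also springs in by about 1.5 N/mm (at most 10 mm) and comes back when let go.
- check_bolt (a joint): plunger on the tray of the big bolt: travel straight down, 0 = up, 0.012 m = fully down on its stop. A push of 3 N on the cap (2 mm of springing in) starts it, and it stays where it is left; at its stop only the sprung cap still gives way. It counts as down above 0.008.
- station_oiler: aluminium tray, 170 x 80 x 4 mm, fixed to the bench, holding the oil bottle and its check-off plunger. Origin: centre of its underside, on the bench; z up; its -x end is the end toward the robot. A grey housing 56 x 56 mm, top 36 mm above the bench, stands with its centre at x = -45 mm; the oil bottle stands loose at about x = +45 mm. All four trays look alike.
- check_oiler_top (a point): centre of the top of the yellow plunger cap (34 mm diameter, 10 mm thick, flat) on the tray of the oil bottle; 66 mm above the bench when up, 54 mm when down and let go. It moves with the plunger, and under the finger the cap also springs in by about 1.5 N/mm (at most 10 mm) and comes back when let go.
- check_oiler (a joint): plunger on the tray of the oil bottle: travel straight down, 0 = up, 0.012 m = fully down on its stop. A push of 3 N on the cap (2 mm of springing in) starts it, and it stays where it is left; at its stop only the sprung cap still gives way. It counts as down above 0.008.
- bushing: the dark grey bushing: a thick upright tube, 50 mm diameter, 90 mm tall. Loose, on its tray. Origin: centre of its underside; z up.
- bearing: the ball bearing: a bright steel ring lying flat, 52 mm diameter, 15 mm tall. Loose, on its tray. Origin: centre of its underside; z up.
- bolt: the big steel hexagon bolt standing on its head, head 30 mm across, 77 mm tall. Loose, on its tray. Origin: centre of its underside; z up.
- oiler: the small oil bottle with a red pointed cap, 29 mm diameter, 90 mm tall. Loose, on its tray. Origin: centre of its underside; z up.
- marker: black marker pen lying on the bench, loose, 17 x 130 x 17 mm; origin under its centre. Bystander.
- driver: screwdriver with a teal handle lying on the bench, loose, 29 x 192 x 29 mm; origin under its centre. Bystander.
- grease_pot: small round grease pot with a white lid, loose, 53 mm diameter, 50 mm tall; origin: centre of its underside. Bystander.
Things that resemble listed ones, but are neither listed nor needed, are in the scene too. Leave any pink look-alike of the oiler alone.

How it is judged:
On the way, in this order (a step that is already met when the one before it is completed fails the run):
1. the dark bushing's plunger is pressed down (value of joint check_bushing above 0.008 m), for 0.1 s.
2. the bearing's plunger is pressed down (value of joint check_bearing above 0.008 m), for 0.1 s.
3. the big bolt's plunger is pressed down (value of joint check_bolt above 0.008 m), for 0.1 s.
At the end, for the whole second after the job is handed in: The plungers at the bushing, the bearing and the big bolt are down (more than 8 of their 12 mm), the one at the oil bottle is up (less than 4 mm down); the four parts stand upright and at rest on their trays within 20 mm of where they were, and the marker, screwdriver and grease pot within 30 mm (value of joint each of check_bushing, check_bearing, check_bolt above 0.008 m and value of joint check_oiler below 0.004 m and distance of each of bushing, bearing, bolt, oiler from where it was at the start of the episode below 0.02 m and angle between each of bushing, bearing, bolt, oiler's own z axis and vertical below 0.2 rad and linear speed of each of bushing, bearing, bolt, oiler below 0.02 m/s and distance of each of marker, driver, grease_pot from where it was at the start of the episode below 0.03 m); the robot touches nothing.
It fails at once if the bearing's plunger is pressed (4 mm) while the bushing's is not yet down (value of joint check_bearing above 0.004 m and value of joint check_bushing below 0.008 m).
It fails at once if the bolt's plunger is pressed (4 mm) while the bearing's is not yet down (value of joint check_bolt above 0.004 m and value of joint check_bearing below 0.008 m).
It fails at once if the oil bottle's plunger is pressed (4 mm) (value of joint check_oiler above 0.004 m).
It fails at once if a plunger or tray is pressed hard (more than 25 N) (contact force between any of the fingers, the arm and station_bushing above 25 N or contact force between any of the fingers, the arm and station_bearing above 25 N or contact force between any of the fingers, the arm and station_bolt above 25 N or contact force between any of the fingers, the arm and station_oiler above 25 N).
It fails at once if a kit part is lifted, carried or shifted more than 20 mm, or tipped, or a bystander is lifted or moved more than 30 mm (distance of any of bushing, bearing, bolt, oiler from where it was at the start of the episode above 0.02 m or angle between any of bushing, bearing, bolt, oiler's own z axis and vertical above 0.3 rad or distance of any of marker, driver, grease_pot from where it was at the start of the episode above 0.03 m).
It also fails if it takes over 45 s, if anything falls off the work surface, if the arm or the gripper's body presses on something with over 40 N, if the wrist force passes 120 N, or if a joint passes its speed limit or range.

ROBOT

A 6-joint arm with a two-finger parallel gripper is mounted at the origin on a cart in front of the work surface, level with it; the furniture and walls round the work are solid. World frame = base frame: x ahead of the robot, y to its left, z up, the work surface at z = 0. Lengths are in m, angles in rad, forces in N, time in s.
With the tool pointing down it reaches from about 0.35 to 0.975 m from the base axis. Payload 4.9 kg.
Tool frame: the origin (TCP) lies at the very end of the fingers, on their centre line; the grasp point (between the pads) lies 19 mm behind it (pinch_z is the distance from the TCP to the grasp point, in m); z points along the fingers, y is the line along which they close (so a half turn about z gives the same grasp; the last joint's range is limited). The gripper opens to 85 mm and grips with 20 to 120 N. Pads are 22 mm wide; open, the fingers measure 114 mm over their backs; the gripper's body (76 mm by 85 mm) begins 54 mm behind the grasp point. The pads swing forward as they close: fully open they stand 13 mm farther back than shut.
Start: joints at [1.155, 0.053, 1.613, -0, 1.476, -0.119], TCP at [0.183, 0.598, 0.231] pointing down, gripper open.
Joint ranges: [-3.01, 3.01], [-1.01, 2.22], [0.06, 2.58], [-1.02, 4.17], [0.09, 2.62], [-3.14, 3.14]. Speed limits (rad/s): [2.57, 2.57, 3.14, 3.14, 3.14, 3.14].

INTERFACE

Orientations are given as a unit quaternion [w, x, y, z].
In Python, from plant import * gives the robot as it stands. The module is installed in compiled form; this text tells all that it offers.
- The arm moves only by the tool play_rows, never from a script. Its arguments are lists of equal length, an entry for each row: "linear": the shift along the world's x, y, z in m, a list of three; "turn": the turn about the world's z in degrees. A call has 1 to 8 rows; each row shifts and turns the commanded pose from where the row before left it; what a row does not reach is not made up. A row lasts 1/8 s, in which the tool goes at most 62.5 mm and 10.7 degrees, less where a joint would pass 70% of its speed; a pose out of reach is approached as far as the arm can. A call is refused whole if a number of a shift passes 0.0625 or a number of a turn 10.7, either way. A call with a gripper value outside its range is refused whole. "hand" is the finger opening in m, from 0 to 0.0854, set as the call begins (left out, the last holds). The fingers move at their own pace and stop on an object; the grip force is fixed at half the most. Time passes only in rows, so rows that do not move let the fingers close. It gives the time, the measured TCP pose, the force, the opening and the grip force at its end, in the units of the state.
- state(): the state, without advancing time (a new reading comes with each control period).
- grab_frame(name): name is "scene" or "top"; returns the picture (480x640x3 uint8, red, green, blue); there is no depth.
- camera_info(name): a dict with "camera_matrix" (3x3 intrinsics, pixels), "distortion" ([k1, k2, p1, p2, k3] as OpenCV has them; the pictures are not rectified), "origin" and "attitude" of the camera in the world. Camera axes: x right, y down, z forward; pixel columns grow to the right and rows downward; lengths in m; the calibration is good to about 2 mm. A picture is of the moment at which its call begins. camera_info takes no time and is no camera call.
- job_done(): hands the job in; it is judged then, once.
Trained networks look in the newest picture that a camera, given by its name, has taken for a name from the list of things; names that differ only in an ending like _2 or _b are one class to them, and where a whole thing is asked for, a point or a joint stands for the part that bears it (a point fixed in the world has none). Each returns a list of dicts, best first, with "p" (0 to 1); they miss things now and then, are a little off and sometimes report something else, mostly with a low value. They report only what shows in the picture. A call takes as long as a camera call. They do not tell look-alikes from the thing itself.
- trace(camera, thing): "region" (480x640 bool, what is visible of it) and "location" ([column, row] in pixels, amid what is visible of it).
The state is a dict: "time": time; "joint_pos": joint angles; "joint_vel": joint speeds; "joint_efforts": joint torques, N m; "tool_pos": TCP position; "tool_rot": TCP orientation; "contact_force": force on the tool from outside, world axes, zero at the start; "ft_torque": the same for the moment, N m; "gripper_width": opening from 0.0 (shut) to 1.0 (fully open); "grasp_force": force on a finger pad.
Only numpy, scipy, OpenCV 4.12 (cv2) and the standard library are available. Lean on these libraries where they do the work, as an engineer would, in place of code of your own. Each camera call takes 0.05 s, during which the arm holds its last target. There are 200 camera calls.

## Working session

There is one attempt and no reset: what is moved stays moved. The work goes in short steps, Python scripts to look and compute and a tool call to move; the robot and the scene stay as the last step left them, time stands still between calls to the robot, and variables do not carry over. Pictures are saved under pics/ and viewed, at most 10 in all, crops included, and the job is handed in when it is done.

Besides the shell and the picture viewer there is one more tool, called after ">>>" as name(argument=value, ...) on one line, values as JSON. play_rows: Moves the arm, as the interface text tells. Its arguments: {"type":"object","properties":{"linear":{"type":"array","items":{"type":"array","items":{"type":"number"}}},"turn":{"type":"array","items":{"type":"number"}},"hand":{"type":"number"}},"required":["linear","turn"]}

```bash
mkdir -p pics; cat > h.py <<'E'
from plant import *
import numpy as np, cv2
from scipy.spatial.transform import Rotation as R
def ray(cam,px):
    c=camera_info(cam);K=np.array(c["camera_matrix"]);d=np.array(c["distortion"])
    u=cv2.undistortPoints(np.array([[px]],float),K,d)[0,0]
    a=np.array(c["attitude"],float)
    M=a if a.shape==(3,3) else R.from_quat(np.roll(a,-1)).as_matrix()
    return np.array(c["origin"],float),M@np.array([u[0],u[1],1])
def at(cam,px,z):
    o,r=ray(cam,px);return o+r*(z-o[2])/r[2]
def save(cam,f):
    im=grab_frame(cam);cv2.imwrite("pics/"+f,im[:,:,::-1]);return im
E
python3 - <<'E'
from h import *
for c in("scene","top"):
    save(c,c+".png");i=camera_info(c);print(c,i["origin"],i["attitude"],i["camera_matrix"])
hts=dict(check_bushing_top=.066,station_bushing=.004,bushing=.045,bearing=.012,bolt=.04,oiler=.045,marker=.008,driver=.015,grease_pot=.025)
for n,z in hts.items():
    for c in("top","scene"):
        for d in trace(c,n):
            print(n,c,round(d["p"],2),np.round(d["location"]),np.round(at(c,d["location"],z),3),d["region"].sum())
print(state())
E
```

```text
scene [-0.34124402 -0.37886169  0.87017443] [-0.37295872  0.78079811 -0.44787254  0.22509172] [[569.05309514   0.         323.63638871]
 [  0.         569.05309514 241.23464122]
 [  0.           0.           1.        ]]
top [0.34725711 0.09664593 1.30944011] [-0.05915235  0.70756226 -0.70278162  0.04421131] [[540.38098352   0.         311.74844064]
 [  0.         540.38098352 243.49583677]
 [  0.           0.           1.        ]]
check_bushing_top top 0.44 [377. 267.] [ 0.476 -0.027  0.066] 174
check_bushing_top scene 0.64 [367. 285.] [ 0.466 -0.035  0.066] 171
station_bushing top 0.69 [378. 261.] [ 0.499 -0.037  0.004] 1830
station_bushing scene 0.67 [373. 297.] [ 0.501 -0.037  0.004] 1705
bushing top 0.67 [382. 228.] [ 0.571 -0.041  0.045] 531
bushing scene 0.81 [389. 264.] [ 0.573 -0.038  0.045] 990
bearing top 0.85 [223. 253.] [0.514 0.34  0.012] 303
bearing top 0.51 [442. 241.] [ 0.545 -0.19   0.012] 155
bearing scene 0.6 [238. 234.] [0.522 0.341 0.012] 329
bearing scene 0.3 [450. 304.] [ 0.558 -0.193  0.012] 1861
bolt top 0.56 [299. 270.] [0.47  0.154 0.04 ] 141
bolt top 0.4
[... 1229 characters left out ...]
joint_pos': array([ 1.15494078e+00,  5.26976883e-02,  1.61289324e+00,  9.47115905e-08,
        1.47600760e+00, -1.18952658e-01]), 'joint_vel': array([ 0.00180699,  0.00063569, -0.00067975, -0.00175288,  0.00124539,
       -0.0013438 ]), 'joint_efforts': array([-1.11676165e-04, -3.93718886e+01, -3.70462668e+01, -1.99510318e-04,
        8.98241415e-04, -8.16941736e-06]), 'tool_pos': array([0.18281398, 0.59764671, 0.23130905]), 'tool_rot': array([-8.21608273e-07,  1.47906793e-01,  9.89001305e-01, -2.82053080e-06]), 'contact_force': array([-0.03637582,  0.02267613,  0.1122886 ]), 'ft_torque': array([ 0.00409613, -0.01865383,  0.02235358]), 'grasp_force': 0.0, 'gripper_width': 0.9996324831880535}
```

View pics/scene.png

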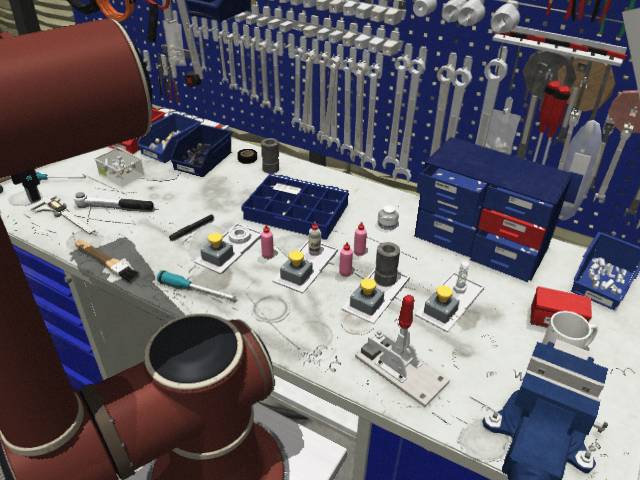

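View pics/top.png

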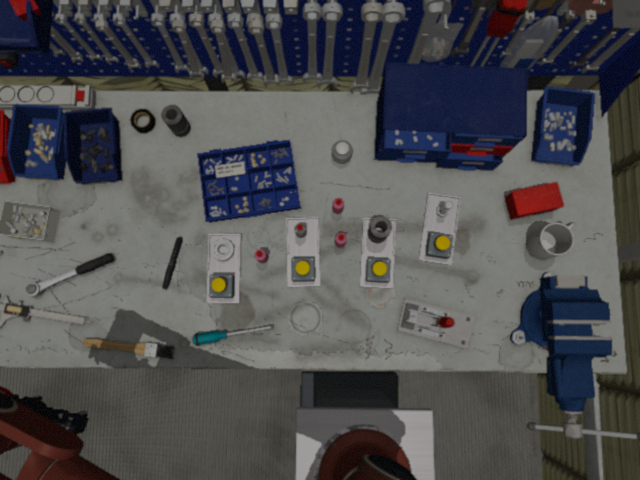

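The pictures show four trays with yellow caps. Candidates in the top view:
- (219,285): ring, so the bearing tray.
- (302,268): bottle with the brown body and red cap, so the oiler tray. This one stays up.
- (378,268): dark tube, so the bushing tray.
- (442,243): bolt.

Pink look-alike bottles stand at (262,255), (341,240) and (337,205). A loose dark tube at (175,120) and a ring at (142,120) are not on trays. I'll measure the yellow caps and check with a crop.

```bash
python3 - <<'E'
from h import *
P={}
for c in("top","scene"):
    im=cv2.imread(f"pics/{c}.png");h=cv2.cvtColor(im,cv2.COLOR_BGR2HSV)
    m=cv2.inRange(h,(20,150,120),(35,255,255))
    n,l,s,ce=cv2.connectedComponentsWithStats(m)
    P[c]=[(ce[i],s[i,4]) for i in range(1,n) if s[i,4]>50]
    for p,a in P[c]: print(c,np.round(p,1),a,np.round(at(c,p,.064),4))
im=cv2.imread("pics/scene.png")[205:335,190:490]
cv2.imwrite("pics/crop.png",cv2.resize(im,None,fx=2.6,fy=2.6,interpolation=cv2.INTER_CUBIC))
E
```

```text
top [442.6 242.6] 152 [ 0.5345 -0.1794  0.064 ]
top [302.2 267.3] 152 [0.4748 0.1454 0.064 ]
top [379.5 268.2] 154 [ 0.474  -0.0331  0.064 ]
top [217.9 284.4] 152 [0.4339 0.3399 0.064 ]
scene [214.8 237.7] 103 [0.4317 0.3362 0.064 ]
scene [295.6 255.9] 121 [0.4723 0.143  0.064 ]
scene [367.9 284.3] 141 [ 0.4714 -0.0356  0.064 ]
scene [443.9 291.7] 142 [ 0.5321 -0.1811  0.064 ]
```

View pics/crop.png

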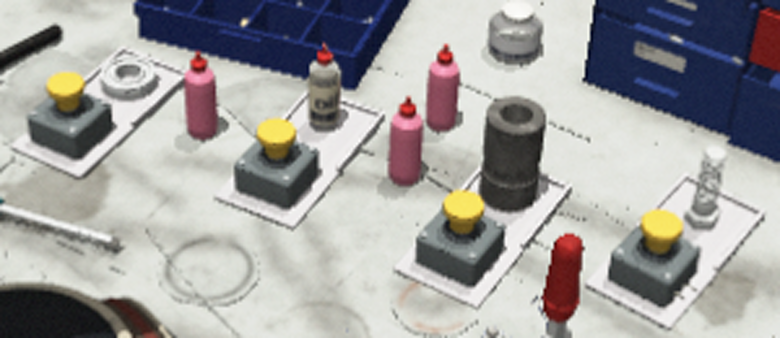

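The crop agrees with the choice, so I'll close the fingers and move above the bushing cap.

>>> play_rows(linear=[[0.024,-0.0525,0],[0.024,-0.0525,0],[0.024,-0.0525,0],[0.024,-0.0525,0],[0.024,-0.0525,0],[0.024,-0.0525,0],[0.024,-0.0525,0],[0.024,-0.0525,0]], turn=[0,0,0,0,0,0,0,0], hand=0)

```text
time: 2.0
tool_pos: [0.3753, 0.176, 0.2317]
tool_rot: [0.001, 0.148, 0.989, 0.0]
contact_force: [0.6, 0.3, -0.1]
gripper_width: -0.0
grasp_force: 0.0
```

>>> play_rows(linear=[[0.024,-0.0525,0],[0.024,-0.0525,0],[0.024,-0.0525,0],[0.024,-0.0525,0],[0,0,-0.05],[0,0,-0.05],[0,0,-0.03],[0,0,0]], turn=[0,0,0,0,0,0,0,0])

```text
time: 3.0
tool_pos: [0.4685, -0.0319, 0.0985]
tool_rot: [-0.003, 0.148, 0.989, 0.0]
contact_force: [0.1, -0.7, 0.7]
gripper_width: 0.0
grasp_force: 0.0
```

```bash
python3 - <<'E'
from h import *
s=state();print(s["time"],s["tool_pos"],s["gripper_width"],s["contact_force"])
a=save("scene","s2.png");b=save("top","t2.png")
A=cv2.resize(a[200:340,300:500],(560,392));B=cv2.resize(b[190:310,300:500],(560,336))
cv2.imwrite("pics/c2.png",np.hstack([cv2.resize(A,(400,280)),cv2.resize(B,(400,280))])[:,:,::-1])
E
```

```text
3.0 [ 0.46851504 -0.0318987   0.09851901] 7.233595407953478e-05 [ 0.12258878 -0.73140421  0.69466095]
```

View pics/c2.png

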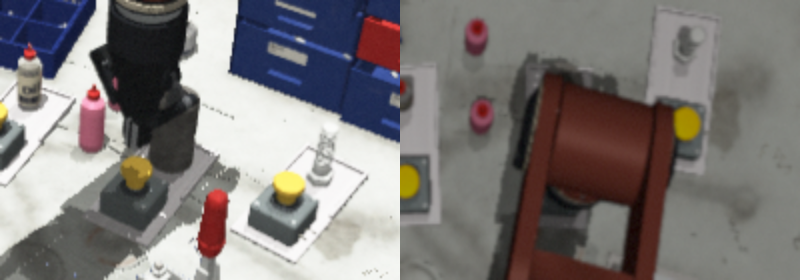

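The shut fingertips stand over the bushing cap at about (135,165) in the crop. I'll press now, slowing down near contact.

>>> play_rows(linear=[[0.004,-0.002,-0.015],[0,0,-0.01],[0,0,-0.006],[0,0,-0.005],[0,0,-0.005],[0,0,-0.004],[0,0,-0.003],[0,0,0]], turn=[0,0,0,0,0,0,0,0])

```text
time: 4.1
tool_pos: [0.4747, -0.0343, 0.0532]
tool_rot: [-0.0, 0.148, 0.989, 0.0]
contact_force: [-1.4, 0.5, 2.2]
gripper_width: -0.0
grasp_force: 1.0
```

>>> play_rows(linear=[[0,0,-0.003],[0,0,-0.002],[0,0,0]], turn=[0,0,0])

```text
time: 4.47
tool_pos: [0.4752, -0.0344, 0.049]
tool_rot: [0.0, 0.148, 0.989, -0.0]
contact_force: [-3.4, 0.3, 7.3]
gripper_width: -0.003
grasp_force: 3.6
```

The force reached 7.3 N, so the plunger is at its stop. Next I'll lift and move over the bearing cap.

>>> play_rows(linear=[[0,0,0.03],[0,0,0.05],[0,0,0.05],[-0.006,0.053,0],[-0.006,0.053,0],[-0.006,0.053,0],[-0.006,0.053,0],[-0.006,0.053,0]], turn=[0,0,0,0,0,0,0,0])

```text
time: 5.48
tool_pos: [0.4446, 0.2324, 0.1781]
tool_rot: [0.001, 0.148, 0.989, 0.0]
contact_force: [0.8, -0.3, -0.8]
gripper_width: 0.004
grasp_force: 0.0
```

>>> play_rows(linear=[[-0.006,0.053,0],[-0.006,0.054,0],[0,0,-0.04],[0,0,-0.04],[0,0,0],[0,0,0]], turn=[0,0,0,0,0,0])

```text
time: 6.22
tool_pos: [0.4336, 0.338, 0.0996]
tool_rot: [0.001, 0.148, 0.989, 0.001]
contact_force: [0.3, -0.1, -0.2]
gripper_width: 0.0
grasp_force: 0.0
```

```bash
python3 - <<'E'
from h import *
s=state();print(s["time"],s["tool_pos"],s["contact_force"])
a=save("scene","s3.png")
cv2.imwrite("pics/c3.png",cv2.resize(a[190:330,180:420],(720,420))[:,:,::-1])
h=cv2.cvtColor(a,cv2.COLOR_RGB2HSV);m=cv2.inRange(h,(20,150,120),(35,255,255))
n,l,st,ce=cv2.connectedComponentsWithStats(m)
print([(np.round(ce[i],1),st[i,4]) for i in range(1,n) if st[i,4]>30])
E
```

```text
6.225 [0.43364104 0.33797787 0.09956363] [ 0.33754898 -0.13853164 -0.19445464]
[(array([215.2, 236.5]), np.int32(68)), (array([295.8, 256.1]), np.int32(101)), (array([367.5, 288.5]), np.int32(115)), (array([443.6, 291.9]), np.int32(110))]
```

View pics/c3.png

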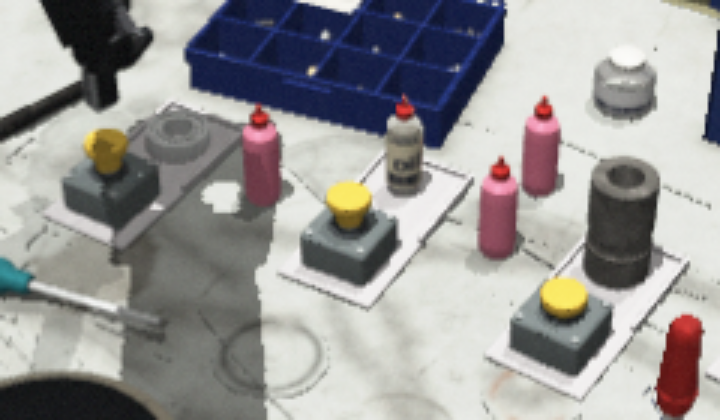

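The bushing plunger at (367,288) is visibly down and all parts are in place. The fingertip is above the bearing cap at (215,236), so I'll press.

>>> play_rows(linear=[[0,0,-0.015],[0,0,-0.01],[0,0,-0.006],[0,0,-0.005],[0,0,-0.005],[0,0,-0.005],[0,0,-0.004],[0,0,0]], turn=[0,0,0,0,0,0,0,0])

```text
time: 7.28
tool_pos: [0.4329, 0.3378, 0.0489]
tool_rot: [-0.0, 0.148, 0.989, -0.0]
contact_force: [-3.1, -2.2, 6.9]
gripper_width: -0.0
grasp_force: 3.7
```

>>> play_rows(linear=[[0,0,0.03],[0,0,0.05],[0,0,0.05],[0.01,-0.052,0],[0.01,-0.052,0],[0.01,-0.052,0],[0.01,-0.052,0],[0.01,-0.052,0]], turn=[0,0,0,0,0,0,0,0])

```text
time: 8.28
tool_pos: [0.4832, 0.0761, 0.1781]
tool_rot: [0.001, 0.148, 0.989, 0.0]
contact_force: [-0.0, 0.3, 1.0]
gripper_width: 0.002
grasp_force: 0.0
```

>>> play_rows(linear=[[0.01,-0.052,0],[0.01,-0.052,0],[0.01,-0.052,0],[0.01,-0.052,0],[0.01,-0.05,0],[0,0,-0.04],[0,0,-0.04],[0,0,0]], turn=[0,0,0,0,0,0,0,0])

```text
time: 9.28
tool_pos: [0.53, -0.1792, 0.094]
tool_rot: [-0.004, 0.148, 0.989, 0.001]
contact_force: [-0.0, -0.1, 0.4]
gripper_width: -0.001
grasp_force: 0.0
```

```bash
python3 - <<'E'
from h import *
s=state();print(s["time"],s["tool_pos"],s["contact_force"])
a=save("scene","s4.png")
cv2.imwrite("pics/c4.png",cv2.resize(a[190:340,180:500],(800,375))[:,:,::-1])
E
```

```text
9.275 [ 0.53003249 -0.17917716  0.09397137] [-0.02616659 -0.12255598  0.39158992]
```

View pics/c4.png

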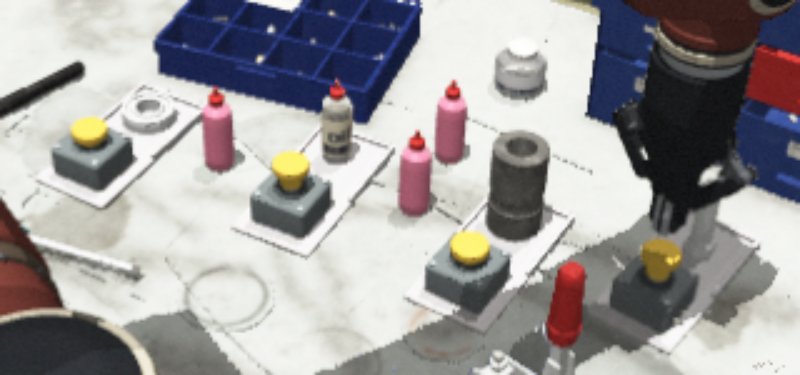

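The bearing cap at (90,130) and the bushing cap at (470,247) are down, and the oiler cap at (290,168) is up. The fingertip stands over the bolt cap at (660,255).

>>> play_rows(linear=[[0,0,-0.015],[0,0,-0.01],[0,0,-0.006],[0,0,-0.005],[0,0,-0.005],[0,0,-0.005],[0,0,-0.004],[0,0,0]], turn=[0,0,0,0,0,0,0,0])

```text
time: 10.32
tool_pos: [0.533, -0.1804, 0.0489]
tool_rot: [-0.0, 0.148, 0.989, 0.0]
contact_force: [-3.3, 2.5, 7.9]
gripper_width: 0.0
grasp_force: 3.7
```

>>> play_rows(linear=[[0,0,0.03],[0,0,0.05],[0,0,0.06],[0,0.05,0.03],[0,0.05,0],[0,0.05,0],[0,0,0],[0,0,0]], turn=[0,0,0,0,0,0,0,0])

```text
time: 11.32
tool_pos: [0.5328, -0.0307, 0.2179]
tool_rot: [0.0, 0.148, 0.989, -0.0]
contact_force: [0.3, -0.5, 0.1]
gripper_width: -0.0
grasp_force: 0.0
```

```bash
python3 - <<'E'
from h import *
a=save("scene","s5.png")
cv2.imwrite("pics/c5.png",cv2.resize(a[190:340,180:500],(800,375))[:,:,::-1])
E
```

```text
(no output)
```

View pics/c5.png

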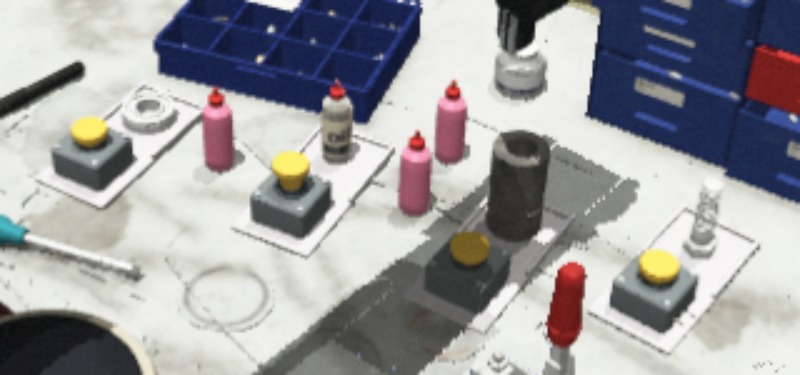

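The bolt cap at (658,267), bushing cap at (470,247) and bearing cap at (90,130) are down. The oiler cap at (290,168) is up, everything else stands in place, and the arm is clear.

```bash
python3 -c "
from plant import *
print(job_done())"
```

```text
the job is handed in; nothing more can be done
None
```

I pressed the bushing, bearing and bolt plungers fully down in that order, left the oil bottle's plunger up, saw nothing displaced in the last picture, and handed the job in; no verdict came back.

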